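# Hand over the tasting dish with its chocolate sphere centred

## Robot

A 6-joint arm with a two-finger parallel gripper is mounted at the origin on the work surface. World frame = base frame: x ahead of the robot, y to its left, z up, the work surface at z = 0. Lengths are in mm, angles in degrees, forces in N, time in s.
With the tool pointing down it reaches from about 375 to 975 mm from the base axis. Payload 3.8 kg.
Tool frame: the origin (TCP) lies midway between the tips of the shut fingers; the grasp point (between the pads) lies robot.grip_depth behind it (robot.grip_depth is the distance from the TCP to the grasp point, in mm); z points along the fingers, y is the line along which they close (so a half turn about z gives the same grasp; the last joint's range is limited). The gripper opens to 88 mm and grips with 3 to 60 N. Pads are 18 mm wide; open, the fingers measure 123 mm over their backs; the gripper's body (75 mm by 187 mm) begins 45 mm behind the grasp point.
Start: joints at [-73.276, 15.12, 91.902, -0, 72.978, -2.114], TCP at [217.957, -638.837, 238.706] pointing down, gripper open.
Joint ranges: [-150.88, 150.88], [-54.13, 125.18], [17.81, 147.31], [-75.09, 255.09], [0, 152.58], [-146.25, 146.25]. Speed limits (degrees/s): [147.25, 147.25, 180, 180, 180, 180].

## Interface

Orientations are given as a 3x3 rotation matrix whose columns are the frame's x, y, z axes.
In Python, from station import robot, imaging, models gives the robot as it stands.
- The arm moves only by the shell command python3 -m creep 'ROWS' [OPENING]. ROWS is JSON, a list of rows, each a list of 2 entries, a list of its own where there are three numbers: the shift along the tool's x, y, z in m, then the turn, a rotation vector about the tool's x, y, z in degrees. A call has 1 to 12 rows; each row shifts and turns the commanded pose from where the row before left it, along the tool's axes as they then stand; what a row does not reach is not made up. A row lasts 1/10 s, in which the tool goes at most 50 mm and 8.59 degrees, less where a joint would pass 70% of its speed; a pose out of reach is approached as far as the arm can. A call is refused whole if a number of a shift passes 0.05 or a number of a turn 8.59, either way. A call with a gripper value outside its range is refused whole. OPENING is the closure, from 0 (fully open) to 1 (shut), set as the call begins (- or left out, the last holds). The fingers move at their own pace and stop on an object; the grip force is fixed at half the most. Time passes only in rows, so rows that do not move let the fingers close. It gives the time, the measured TCP pose, the force, the opening and the grip force at its end, in the units of the state.
- robot.state(): the state, without advancing time (a new reading comes with each control period).
- imaging.camera(name): name is "side" or "top" or "wrist"; returns a dict with "frame" (400x640x3 uint8, red, green, blue), "fovy" (degrees; the focal length in pixels is half the picture's height over the tangent of half this angle, whatever the lens; pixels are square), "cx", "cy" (the principal point, pixels), "R" (3x3) and "t" (3): a world point X has camera coordinates R X + t. Camera axes: x right, y down, z forward; pixel columns grow to the right and rows downward; lengths in mm; the calibration is good to about 2 mm. A picture is of the moment at which its call begins. There is no depth.
- robot.sign_off(): hands the job in; it is judged then, once.
Trained networks look in a picture, given as the dict that the camera call returned (one of the last four; its "shot" number tells which), for a name from the list of things; names that differ only in an ending like _2 or _b are one class to them, and where a whole thing is asked for, a point or a joint stands for the part that bears it (a point fixed in the world has none). Each returns a list of dicts, best first, with "score" (0 to 1); they miss things now and then, are a little off and sometimes report something else, mostly with a low value. They report only what shows in the picture. A call takes as long as a camera call.
- models.look_for(target, picture): "xy" ([column, row] in pixels, amid what is visible of it).
The state is a dict: "t": time; "joint_positions": joint angles; "joint_vel": joint speeds; "joint_efforts": joint torques, N m; "tool_pos": TCP position; "tool_rot": TCP orientation; "contact_force": force on the tool from outside, world axes, zero at the start; "torque": the same for the moment, N m; "finger_gap": finger opening in mm; "grip_force": force on a finger pad.
Only numpy, scipy, OpenCV 4.12 (cv2) and the standard library are available. Lean on these libraries where they do the work, as an engineer would, in place of code of your own. Each camera call takes 0.05 s, during which the arm holds its last target. There are 200 camera calls.

## Task

Set the red and the yellow chocolate sphere gently each into the dish of its own colour; leave the white sphere, the yellow dish and everything else on the bench where they are. Then take the red dish by one lug, lift it straight up off the bench, and in the air turn it a quarter turn, level and with its sphere staying in the middle, until the lug you hold is on the robot's side and the free lug points straight across to the far side of the bench, for a colleague to take. Finish still holding the dish there by its lug, level and still, about 15 cm above the bench.

Things in the scene. Friction and masses are not known exactly. Their poses are not given: they have to be found in the camera images.
- red_dish: white dish, 120 mm wide, red rim (30 mm high), two flat red lugs; loose, 0.12-0.18 kg. Origin: centre of underside; z up; lugs along +y and -y, reaching 96 mm from the centre, 30 mm wide, 9 mm thick (21 to 30 mm up). Inside falls at 26 deg to 34 mm from the centre, then 11 deg to a 10 mm flat middle 16 mm up; a sphere at rest there has its centre 38 mm above the underside
- yellow_dish: white dish, 120 mm wide, yellow rim (30 mm high), two flat yellow lugs; loose, 0.12-0.18 kg. Origin: centre of underside; z up; lugs along +y and -y, reaching 96 mm from the centre, 30 mm wide, 9 mm thick (21 to 30 mm up). Inside falls at 26 deg to 34 mm from the centre, then 11 deg to a 10 mm flat middle 16 mm up; a sphere at rest there has its centre 38 mm above the underside
- red_dish_lug_a (a point): middle of the red dish's lug on its +y side, 80 mm from the dish's centre and 25.5 mm above its underside: the point to grip, across its 30 mm width (along the dish's x)
- red_dish_lug_b (a point): middle of the red dish's lug on its -y side, 80 mm from the dish's centre and 25.5 mm above its underside: the point to grip, across its 30 mm width (along the dish's x)
- red_sphere_center (a point): centre of the red chocolate sphere: rigid hollow glazed ball, 44 mm across, about 35 g. Starts in a nest of the board, centre about 35 mm above the bench; rolls freely.
- yellow_sphere_center (a point): centre of the yellow chocolate sphere: rigid hollow glazed ball, 44 mm across, about 35 g. Starts in a nest of the board, centre about 35 mm above the bench; rolls freely.
- white_sphere_center (a point): centre of the white chocolate sphere: rigid hollow glazed ball, 44 mm across, about 35 g. A bystander: stays in its nest of the board.
- red_sphere: the red sphere itself; its origin is a point of its surface that turns with it (use the centre)
- yellow_sphere: the yellow sphere itself; its origin is a point of its surface that turns with it (use the centre)
- nest_board: grey board, 170 x 170 x 18 mm, fixed; origin: centre of its underside. Four round nests, 27 mm wide, lie 40 mm from its middle along x and y; three hold a sphere, sunk about 5 mm; one is empty.
- far_side (a point): point on the bench top towards its far side, 0.80 m straight ahead of the robot's base; the colleague stands beyond it. Its x axis points straight across the bench, away from the robot, its y axis to the robot's left
- scraper: bystander: steel dough scraper, 75 x 150 mm with a white grip 20 mm high, lying flat; origin: centre of its underside
- jug: bystander: clear measuring jug, 100 mm across, 135 mm high, with a handle; origin: centre of its underside
- tub: bystander: yellow round tub with white lid, 96 mm across, 62 mm high; origin: centre of its underside
- scoop: bystander: blue flour scoop, 225 mm long, 75 mm wide, 40 mm high; origin: near its middle, on its underside

How it is judged (in metres and radians):
On the way, in this order (a step that is already met when the one before it is completed fails the run):
1. each of the two spheres rests in the dish of its own colour, let go, both dishes on the bench (horizontal distance between red_sphere_center and red_dish below 0.015 m and height (world z) of each of red_sphere_center, yellow_sphere_center below 0.05 m and height (world z) of each of red_dish, yellow_dish below 0.01 m and horizontal distance between yellow_sphere_center and yellow_dish below 0.015 m and contact force between each of red_sphere, yellow_sphere and the fingers below 0.1 N), for 0.2 s.
2. the red dish is lifted more than 6 cm, its lugs still crosswise (more than 55 degrees off the direction across the bench), its sphere within 15 mm of its middle (height (world z) of red_dish above 0.06 m and angle between the y axis of red_dish and the x axis of far_side, either way round above 0.96 rad and horizontal distance between red_sphere_center and red_dish below 0.015 m), for 0.1 s.
At the end, for the whole second after the job is handed in: Red dish held by its robot-side lug only, 11-20 cm up, tilt under 7 deg, lugs within 11 deg of straight across, still; red sphere within 12 mm of its middle. Yellow sphere within 15 mm of its dish's middle; that dish, bystanders moved under 30 mm, white sphere under 20 mm (height (world z) of red_dish between 0.11 and 0.2 m and angle between red_dish's own z axis and vertical below 0.12 rad and angle between the y axis of red_dish and the x axis of far_side, either way round below 0.2 rad and ((y of far_side in the frame of red_dish below 0 m and y of the grasp point in the frame of red_dish above 0.045 m) or (y of far_side in the frame of red_dish above 0 m and y of the grasp point in the frame of red_dish below -0.045 m)) and contact force between the fingers and red_dish above 1 N and linear speed of red_dish below 0.03 m/s and angular speed of red_dish below 0.15 rad/s and horizontal distance between red_sphere_center and red_dish below 0.012 m and z of red_sphere_center in the frame of red_dish between 0.03 and 0.05 m and linear speed of red_sphere below 0.04 m/s and contact force between red_sphere and the arm below 0.1 N and contact force between red_sphere and the fingers below 0.1 N and contact force between red_dish and scraper below 0.1 N and contact force between red_dish and jug below 0.1 N and contact force between red_dish and tub below 0.1 N and contact force between red_dish and scoop below 0.1 N and contact force between red_dish and yellow_dish below 0.1 N and contact force between red_dish and nest_board below 0.1 N and horizontal distance between yellow_sphere_center and yellow_dish below 0.015 m and height (world z) of yellow_sphere_center below 0.05 m and height (world z) of yellow_dish below 0.01 m and distance of each of yellow_dish, scraper, jug, tub, scoop from where it was at the start of the episode below 0.03 m and distance of white_sphere_center from where it was at the start of the episode below 0.02 m); the arm keeps its last pose, push and grip.
It fails at once if with the red dish off the bench by more than 2 cm, its sphere is more than 18 mm from its middle (height (world z) of red_dish above 0.02 m and horizontal distance between red_sphere_center and red_dish above 0.018 m).
It fails at once if with the red dish off the bench by more than 2 cm, it tilts by more than 8.6 degrees (height (world z) of red_dish above 0.02 m and angle between red_dish's own z axis and vertical above 0.15 rad).
It fails at once if a sphere is dropped or thrown into its dish (faster than 0.7 m/s just above it, a fall of about 25 mm) ((horizontal distance between red_sphere_center and red_dish below 0.05 m and height (world z) of red_sphere_center below 0.1 m and linear speed of red_sphere above 0.7 m/s) or (horizontal distance between yellow_sphere_center and yellow_dish below 0.05 m and height (world z) of yellow_sphere_center below 0.1 m and linear speed of yellow_sphere above 0.7 m/s)).
It fails at once if the white sphere is moved more than 20 mm, or the yellow dish, scraper, jug, tub or scoop more than 30 mm (distance of white_sphere_center from where it was at the start of the episode above 0.02 m or distance of any of yellow_dish, scraper, jug, tub, scoop from where it was at the start of the episode above 0.03 m).
It also fails if it takes over 67 s, if anything falls off the work surface, if the arm or the gripper's body presses on something with over 40 N, if the wrist force passes 120 N, or if a joint passes its speed limit or range.

## Working session

There is one attempt and no reset: what is moved stays moved. The work goes in short steps, Python scripts to look and compute and a shell command to move; the robot and the scene stay as the last step left them, time stands still between calls to the robot, and variables do not carry over. Pictures are saved under pics/ and viewed, at most 10 in all, crops included, and the job is handed in when it is done.

```bash
mkdir -p pics; ls; cat > h.py <<'E'
from station import robot, imaging, models
import numpy as np, cv2
def ray(p,uv):
    f=200/np.tan(np.radians(p["fovy"])/2); R=np.array(p["R"]);t=np.array(p["t"])
    d=R.T@np.array([(uv[0]-p["cx"])/f,(uv[1]-p["cy"])/f,1]); return -R.T@t,d
def at(p,uv,z):
    o,d=ray(p,uv); return o+d*(z-o[2])/d[2]
def proj(p,X):
    f=200/np.tan(np.radians(p["fovy"])/2); c=np.array(p["R"])@np.array(X)+np.array(p["t"])
    return np.array([p["cx"]+f*c[0]/c[2],p["cy"]+f*c[1]/c[2]])
def save(p,n): cv2.imwrite("pics/"+n,cv2.cvtColor(np.array(p["frame"]),cv2.COLOR_RGB2BGR))
E
python3 - <<'E'
from h import *
np.set_printoptions(precision=1,suppress=True)
Z=dict(red_dish=20,yellow_dish=20,red_dish_lug_a=30,red_sphere_center=35,yellow_sphere_center=35,white_sphere_center=35,nest_board=18,scraper=10,jug=70,tub=40,scoop=20)
for n in("top","side"):
    p=imaging.camera(n); save(p,n+"0.png"); print(n,ray(p,(p["cx"],p["cy"])))
    for k,z in Z.items():
        for r in models.look_for(k,p)[:2]: print(k,np.round(r["score"],2),np.array(r["xy"]),at(p,r["xy"],z))
s=robot.state();print(s["t"],s["tool_pos"],s["tool_rot"],s["finger_gap"],robot.grip_depth)
E
```

```text
pics
top (array([ 538.6,   15.5, 1270.1]), array([ 0.1, -0. , -1. ]))
red_dish 0.87 [416.4 231.8] [ 532.9 -315.8   20. ]
yellow_dish 0.81 [237.1 223.4] [556.7 258.5  20. ]
red_dish_lug_a 0.97 [415.4 232. ] [ 532.2 -310.    30. ]
red_dish_lug_a 0.35 [309.3 214.5] [586.   28.5  30. ]
red_sphere_center 0.47 [309.5 212.1] [593.5  27.9  35. ]
yellow_sphere_center 0.69 [305.8 237.8] [512.3  39.   35. ]
white_sphere_center 0.7 [333.  217.1] [578.1 -46.7  35. ]
nest_board 0.77 [320.8 230.7] [534.8  -8.6  18. ]
nest_board 0.52 [303.9 240. ] [504.9  45.3  18. ]
scraper 0.83 [316.7 153.8] [785.1   6.   10. ]
scraper 0.54 [304.6 239.2] [507.2  43.3  10. ]
jug 0.93 [497.  240.1] [ 508.7 -553.    70. ]
tub 0.84 [249.1 157.2] [766.4 220.6  40. ]
tub 0.66 [143.5 250.7] [470.  542.7  40. ]
scoop 0.69 [306.1 239.1] [507.8  38.3  20. ]
scoop 0.59 [145.1 247.3] [479.6 546.7  20. ]
side (array([-297.5, 1064.9,  827.6]), array([ 0.6, -0.7, -0.5]))
red_dish 0.97 [378.6 177. ] [ 568.  -373.1   20. ]
yellow_dish 0.76 [277.4 235.5] [575.4 240.9  20. ]
yellow_dish 0.72 [330.9 293.1] [256.  345.5  20. ]
red_dish_lug_a 0.73 [381.9 184.4] [ 508.1 -305.3   30. ]
red_sphere_center 0.72 [332.9 213.3] [510.   19.9  35. ]
red_sphere_center 0.58 [317.5 206.9] [582.5  21.8  35. ]
yellow_sphere_center 0.53 [330.9 212. ] [521.3  17.5  35. ]
white_sphere_center 0.61 [229. 297.] [445.3 554.8  35. ]
nest_board 0.81 [336.7 215.4] [507.3  -0.1  18. ]
scraper 0.98 [282.5 192.6] [794.   -4.8  10. ]
scraper 0.36 [244.8 207.4] [817.7 177.6  10. ]
jug 0.96 [411. 157.] [ 518.6 -556.    70. ]
tub 0.83 [244.9 206.3] [782.7 204.5  40. ]
scoop 0.9 [229. 297.] [459.3 545.2  20. ]
1.2 [ 217.9 -638.9  238.7] [[ 0.9  0.3 -0. ]
 [ 0.3 -0.9 -0. ]
 [-0.   0.  -1. ]] 87.78728889857564 18.700000000000003
```

```bash
python3 - <<'E'
import cv2
a=cv2.imread("pics/top0.png")[120:290,110:540]
cv2.imwrite("pics/topz.png",cv2.resize(a,None,fx=1.86,fy=1.86,interpolation=cv2.INTER_CUBIC))
E
```

```text
(no output)
```

View pics/topz.png

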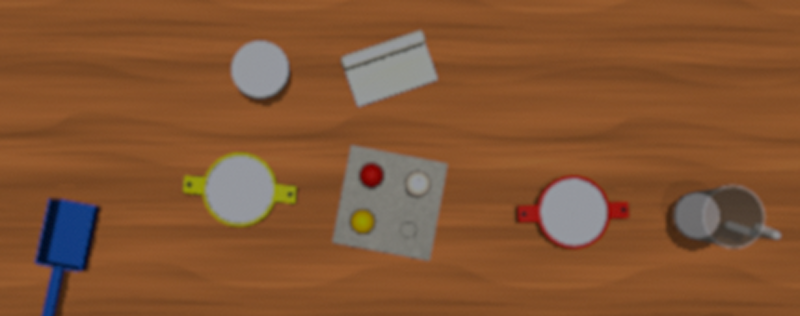

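The top view (crop scale 1.86, offset 110,120) shows the red sphere at about (310,214), yellow at (305,239), white at (334,218), and the empty nest at (329,244). The red dish is at about (417,233) and the yellow dish at (238,221). Next I'll refine these with colour centroids.

```bash
cat >> h.py <<'E'
def blob(p,c,box=None):
    h=cv2.cvtColor(np.array(p["frame"]),cv2.COLOR_RGB2HSV).astype(int); H,S,V=h[...,0],h[...,1],h[...,2]
    m=(S>170)&(V>60)&(((H<4)|(H>175)) if c=="red" else ((H>21)&(H<35)))
    m=m.astype(np.uint8)
    if box: k=np.zeros_like(m);k[box[1]:box[3],box[0]:box[2]]=1;m=m*k
    n,l,st,ce=cv2.connectedComponentsWithStats(m)
    return [(st[i],ce[i],l==i) for i in sorted(range(1,n),key=lambda i:-st[i][4])[:5] if st[i][4]>15]
E
python3 - <<'E'
from h import *
np.set_printoptions(precision=1,suppress=True)
p=imaging.camera("top")
for c in("red","yellow"):
  for st,ce,m in blob(p,c): print(c,st,ce,at(p,ce,35))
for n,c,box in(("red_dish","red",(380,200,460,260)),("yellow_dish","yellow",(195,190,275,250))):
  pts=np.concatenate([np.argwhere(m)[:,::-1] for _,_,m in blob(p,c,box)])
  W=np.array([at(p,q,30)[:2] for q in pts]); r=cv2.minAreaRect(W.astype(np.float32)); u,s,v=np.linalg.svd(W-r[0],full_matrices=False)
  print(n,r,"mean",W.mean(0),"axis",v[0],np.degrees(np.arctan2(v[0][1],v[0][0])))
for k in ("white_sphere_center",):
  pass
E
```

```text
red [ 553  302   87   70 4193] [596.8 326.9] [ 236.2 -881.1   35. ]
red [557 383  58  17 521] [581.8 393.7] [  31.7 -825.3   35. ]
red [304 209  11  11 102] [309.1 213.9] [587.8  29.1  35. ]
red [388 229  15  16  98] [394.4 234.8] [ 523.2 -241.8   35. ]
red [563 354  26  12  97] [575.3 359.5] [ 135.9 -808.7   35. ]
yellow [208 202  62  40 351] [238.5 221.7] [561.7 251.4  35. ]
yellow [299 233  12  12 114] [304.5 238.6] [509.8  43.1  35. ]
red_dish ((519.4638671875, -315.74774169921875), (47.82258987426758, 186.50018310546875), 1.8358180522918701) mean [ 526.8 -311.4] axis [ 0. -1.] -87.42783411240735
yellow_dish ((561.885009765625, 251.447509765625), (172.26541137695312, 125.34525299072266), 50.980838775634766) mean [561.8 252.3] axis [0.1 1. ] 84.18131826762526
```

```bash
python3 -m creep '[[[0.02,-0.01,0],[0,0,0]],[[0.04,-0.02,0],[0,0,0]],[[0.04,-0.02,0],[0,0,0]],[[0.04,-0.02,0],[0,0,0]],[[0.04,-0.02,0],[0,0,0]],[[0.04,-0.02,0],[0,0,0]],[[0.04,-0.02,0],[0,0,0]],[[0.04,-0.02,0],[0,0,0]],[[0.04,-0.02,0],[0,0,0]],[[0.04,-0.02,0],[0,0,0]],[[0.04,-0.02,0],[0,0,0]],[[0.04,-0.02,0],[0,0,0]]]' -
python3 -m creep '[[[0.04,-0.02,0],[0,0,0]],[[0.04,-0.02,0],[0,0,0]],[[0.04,-0.02,0],[0,0,0]],[[0.03,-0.01,0],[0,0,0]],[[0.02,-0.01,0],[0,0,0]],[[0,0,0],[0,0,0]],[[0,0,0],[0,0,0]]]' -
python3 - <<'E'
from h import *
np.set_printoptions(precision=1,suppress=True)
p=imaging.camera("wrist");save(p,"w1.png");print(ray(p,(320,200)))
for c in("red","yellow"):
  for st,ce,m in blob(p,c): print(c,st,ce,at(p,ce,35))
go([588,29,100],35)
E
```

```text
t: 2.65
tool_pos: [464.8, -185.6, 239.1]
tool_rot: [[0.821, 0.571, 0.001], [0.571, -0.821, -0.0], [0.001, 0.001, -1.0]]
contact_force: [-0.4, -0.4, -0.5]
finger_gap: 88.5
grip_force: 0.0
t: 3.35
tool_pos: [557.7, -24.4, 238.6]
tool_rot: [[0.82, 0.572, -0.001], [0.572, -0.82, -0.001], [-0.001, 0.0, -1.0]]
contact_force: [0.5, -0.3, -0.5]
finger_gap: 88.0
grip_force: 0.0
(array([614.3,  15.4, 384.7]), array([-0.2, -0.2, -1. ]))
red [ 274  108   38   39 1146] [292.5 126.6] [589.3  29.5  35. ]
red [442 332  31  31 114] [454.1 348.6] [ 475.5 -299.    35. ]
red [488 282  19   4  66] [497.2 283.3] [ 577.3 -279.1   35. ]
yellow [  26    0  155   93 2138] [124.7  59.5] [547.2 205.5  35. ]
yellow [ 223  161   38   37 1094] [241.8 179.3] [509.4  44.2  35. ]
t 3.4 pos [557.5 -25.  238.6] yaw 34.9 j6 50 tilt 0.04
tool shift mm [ 56.  -26.9 138.6] turn z -0.1, shift after turn [ 55.9 -26.8 138.6]
```

View pics/w1.png

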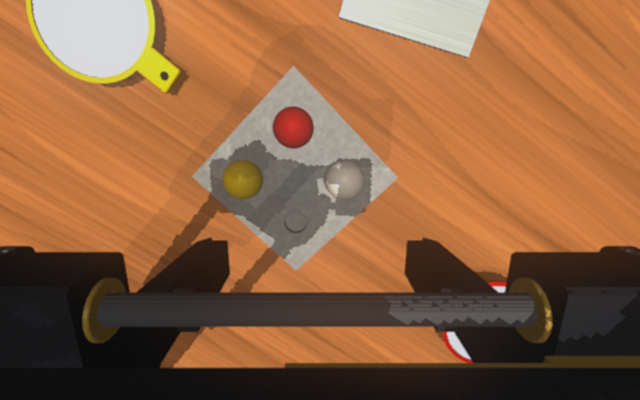

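The wrist view agrees with the top view to within about 1.5 mm: red sphere at (292,127) px gives (589,29) mm, yellow at (242,179) gives (509,44). Going down on red.

```bash
python3 -m creep '[[[0.028,-0.0135,0.01],[0,0,0]],[[0.0285,-0.0135,0.03],[0,0,0]],[[0,0,0.045],[0,0,0]],[[0,0,0.045],[0,0,0]],[[0,0,0.035],[0,0,0]],[[0,0,0],[0,0,0]]]' -
python3 -c "
from h import *
go([588.7,29.3,22.5],35)"
```

```text
t: 4.0
tool_pos: [583.2, 28.5, 67.9]
tool_rot: [[0.822, 0.57, -0.012], [0.57, -0.822, -0.0], [-0.01, -0.006, -1.0]]
contact_force: [-0.3, -0.5, -0.1]
finger_gap: 87.8
grip_force: 0.0
t 4.0 pos [583.2  28.5  67.9] yaw 34.8 j6 56 tilt 0.68
tool shift mm [ 5.4  2.8 45.3] turn z -0.2, shift after turn [ 4.9  2.5 45.4]
```

```bash
python3 -m creep '[[[0,0,0],[0,0,0]],[[0,0,0.012],[0,0,0]],[[0,0,0.015],[0,0,0]],[[0,0,0.01],[0,0,0]],[[0,0,0.005],[0,0,0]],[[0,0,0.003],[0,0,0]],[[0,0,0],[0,0,0]],[[0,0,0],[0,0,0]]]' -
python3 -c "
from h import *
go([588.7,29.3,22.5],35)"
```

```text
t: 4.8
tool_pos: [589.2, 30.0, 28.9]
tool_rot: [[0.821, 0.571, 0.0], [0.571, -0.821, -0.0], [0.0, 0.0, -1.0]]
contact_force: [-0.1, 0.2, 0.5]
finger_gap: 88.4
grip_force: 0.0
t 4.8 pos [589.2  30.   28.9] yaw 34.8 j6 56 tilt 0.02
tool shift mm [-0.8  0.3  6.4] turn z -0.2, shift after turn [-0.8  0.3  6.4]
```

```bash
python3 -m creep '[[[-0.001,0,0.004],[0,0,0]],[[0,0,0.0025],[0,0,0]],[[0,0,0],[0,0,0]],[[0,0,0],[0,0,0]]]' -
python3 -m creep '[[[0,0,0],[0,0,0]],[[0,0,0],[0,0,0]],[[0,0,0],[0,0,0]],[[0,0,0],[0,0,0]],[[0,0,0],[0,0,0]],[[0,0,0],[0,0,0]],[[0,0,0],[0,0,0]]]' 1
```

```text
t: 5.2
tool_pos: [588.0, 29.3, 22.1]
tool_rot: [[0.821, 0.571, -0.0], [0.571, -0.821, -0.0], [-0.0, -0.0, -1.0]]
contact_force: [0.0, 0.2, 0.7]
finger_gap: 88.1
grip_force: 0.0
t: 5.9
tool_pos: [588.5, 29.1, 22.5]
tool_rot: [[0.821, 0.571, 0.001], [0.571, -0.821, -0.0], [0.0, 0.001, -1.0]]
contact_force: [-0.5, -1.1, 1.2]
finger_gap: 42.8
grip_force: 30.0
```

```bash
python3 -m creep '[[[0,0,-0.01],[0,0,0]],[[0,0,-0.02],[0,0,0]],[[0,0,-0.03],[0,0,5]],[[0,0,-0.03],[0,0,8]],[[0,0,-0.03],[0,0,8]],[[0,0,-0.03],[0,0,8]],[[0,0,-0.01],[0,0,6]],[[0,0,0],[0,0,0]],[[-0.01,0.02,0],[0,0,0]],[[-0.02,0.03,0],[0,0,0]],[[-0.02,0.04,0],[0,0,0]],[[-0.02,0.04,0],[0,0,0]]]' -
python3 -m creep '[[[-0.02,0.04,0],[0,0,0]],[[-0.02,0.04,0],[0,0,0]],[[-0.02,0.04,0],[0,0,0]],[[-0.02,0.04,0],[0,0,0]],[[-0.02,0.03,0],[0,0,0]],[[-0.02,0.02,0],[0,0,0]],[[0,0,0],[0,0,0]],[[0,0,0],[0,0,0]],[[0,0,0],[0,0,0]]]' -
cat > dish.py <<'E'
from h import *
import sys
np.set_printoptions(precision=1,suppress=True)
c=sys.argv[1]; p=imaging.camera("wrist");save(p,sys.argv[2])
pts=[]
for st,ce,m in blob(p,c): print(st,ce,at(p,ce,30)); 
for k in (c+"_dish","red_dish_lug_a"):
  for r in models.look_for(k,p)[:3]: print(k,round(r["score"],2),r["xy"],at(p,r["xy"],30))
print(ray(p,(320,200))); go([0,0,0])
E
python3 dish.py red w2.png
```

```text
t: 7.1
tool_pos: [515.9, -100.9, 180.9]
tool_rot: [[1.0, 0.002, -0.002], [0.002, -1.0, 0.001], [-0.002, -0.001, -1.0]]
contact_force: [0.1, -0.4, -0.6]
finger_gap: 42.5
grip_force: 30.0
t: 8.0
tool_pos: [397.3, -309.2, 181.6]
tool_rot: [[1.0, -0.001, -0.0], [-0.001, -1.0, 0.001], [-0.0, -0.001, -1.0]]
contact_force: [-1.0, 0.6, -1.2]
finger_gap: 42.6
grip_force: 30.0
[ 216    0  225  115 4252] [329.1  48.8] [ 520.2 -318.9   30. ]
[ 269  234   95   59 4235] [313.7 267.8] [ 314.7 -304.8   30. ]
red_dish 0.81 [328.1, 45.5] [ 522.8 -318.    30. ]
red_dish_lug_a 0.78 [326.3, 44.9] [ 523.3 -316.5   30. ]
red_dish_lug_a 0.42 [585.4, 51.1] [ 517.9 -537.9   30. ]
(array([ 466.1, -308.7,  327.8]), array([-0.3, -0. , -1. ]))
t 8.15 pos [ 397.7 -309.2  182. ] yaw -0.0 j6 49 tilt 0.03
tool shift mm [-397.9 -308.8  182.2]
```

View pics/w2.png

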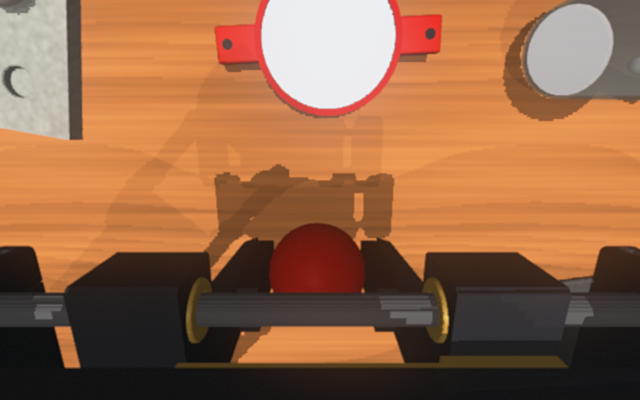

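The red dish shows its lug tips at about (216,46) and (441,35) px, with holes at (227,44) and (430,34). The red sphere is held at (316,270).

```bash
python3 - <<'E'
from h import *
p=imaging.camera("wrist")
a,b=[at(p,q,30)[:2] for q in((216,45.5),(441,34.5))]
c=[at(p,q,30)[:2] for q in((227,44),(430.5,34))]
print(a,b,np.linalg.norm(a-b),(a+b)/2,np.degrees(np.arctan2(*(a-b)[::-1])));print(c,np.mean(c,0),np.degrees(np.arctan2(*(c[0]-c[1])[::-1])))
# rim fit: lower outline of the red blob at z=30
st,ce,m=blob(p,"red")[0]; W=[]
for u in range(272,388,4):
    v=np.argwhere(m[:,u]).max(); W.append(at(p,(u,v),24)[:2])
W=np.array(W);A=np.c_[2*W,np.ones(len(W))];s=np.linalg.lstsq(A,(W**2).sum(1),rcond=None)[0];print("rim",s[:2],np.sqrt(s[2]+s[0]**2+s[1]**2))
st,ce,m=blob(p,"red")[1];print("ball",at(p,(317,270),195))
go([*((a+b)/2),130])
E
```

```text
[ 523.57322328 -222.40542149] [ 531.77713486 -413.51719243] 191.28777577045346 [ 527.67517907 -317.96130696] 92.45804377890649
[array([ 524.72637846, -231.88389789]), array([ 532.17404685, -404.60046762])] [ 528.45021266 -318.24218276] 92.46910751182291
rim [ 529.23824013 -317.89456225] 63.02204950625482
ball [ 397.68461117 -308.47644238  195.        ]
t 8.2 pos [ 397.7 -309.3  182.1] yaw -0.0 j6 49 tilt 0.01
tool shift mm [129.9   8.6  52.1]
```

```bash
python3 -m creep '[[[0.0106,0.0027,0],[0,0,0]],[[0.03,0.003,0],[0,0,0]],[[0.04,0.003,0.01],[0,0,0]],[[0.03,0,0.03],[0,0,0]],[[0.02,0,0.03],[0,0,0]],[[0,0,0.03],[0,0,0]],[[0,0,0.02],[0,0,0]],[[0,0,0.01],[0,0,0]],[[0,0,0],[0,0,0]],[[0,0,0],[0,0,0]],[[0,0,0],[0,0,0]]]' -
python3 -c "
from h import *
go([528.3,-318,29])"
```

```text
t: 9.3
tool_pos: [529.0, -320.0, 54.0]
tool_rot: [[1.0, -0.003, 0.003], [-0.003, -1.0, -0.002], [0.003, 0.002, -1.0]]
contact_force: [-0.1, -0.5, 0.2]
finger_gap: 42.7
grip_force: 30.0
t 9.3 pos [ 529. -320.   54.] yaw -0.2 j6 57 tilt 0.18
tool shift mm [-0.7 -2.  25. ]
```

```bash
python3 -m creep '[[[0,0,0.008],[0,0,0]],[[0,0,0.008],[0,0,0]],[[0,0,0.006],[0,0,0]],[[0,0,0],[0,0,0]],[[0,0,0],[0,0,0]],[[0,0,0],[0,0,0]]]' -
python3 -c "
from h import *
go([528.3,-318,28.5])"
```

```text
t: 9.9
tool_pos: [527.8, -319.3, 30.3]
tool_rot: [[1.0, -0.003, 0.0], [-0.003, -1.0, -0.0], [0.0, 0.0, -1.0]]
contact_force: [0.8, 0.5, -0.1]
finger_gap: 42.6
grip_force: 30.0
t 9.9 pos [ 527.8 -319.3   30.3] yaw -0.2 j6 57 tilt 0.02
tool shift mm [ 0.5 -1.3  1.8]
```

```bash
python3 -m creep '[[[0.0005,-0.001,0.0015],[0,0,0]],[[0,0,0],[0,0,0]],[[0,0,0],[0,0,0]]]' -
python3 -m creep '[[[0,0,0],[0,0,0]],[[0,0,0],[0,0,0]],[[0,0,0],[0,0,0]],[[0,0,0],[0,0,0]],[[0,0,0],[0,0,0]]]' 0.38
python3 -m creep '[[[0,0,-0.005],[0,0,0]],[[0,0,-0.01],[0,0,0]],[[0,0,-0.02],[0,0,0]],[[0,0,-0.03],[0,0,0]],[[0,0,-0.03],[0,0,0]],[[0,0,-0.03],[0,0,0]],[[-0.02,0,-0.03],[0,0,0]],[[-0.03,0,0],[0,0,0]],[[-0.03,0,0],[0,0,0]],[[-0.02,0,0],[0,0,0]],[[0,0,0],[0,0,0]],[[0,0,0],[0,0,0]]]' 0.35
python3 - <<'E'
from h import *
p=imaging.camera("wrist");save(p,"w3.png")
for st,ce,m in blob(p,"red")[:3]: print(st,ce,at(p,ce,30),at(p,ce,38))
go([509.6,43.6,180],35)
E
```

```text
t: 10.2
tool_pos: [528.3, -318.1, 28.8]
tool_rot: [[1.0, -0.003, 0.0], [-0.003, -1.0, -0.0], [0.0, 0.0, -1.0]]
contact_force: [0.1, -0.1, 0.1]
finger_gap: 42.7
grip_force: 30.0
t: 10.7
tool_pos: [528.2, -318.2, 28.8]
tool_rot: [[1.0, -0.003, 0.0], [-0.003, -1.0, -0.0], [0.0, 0.0, -1.0]]
contact_force: [0.6, -0.4, -0.4]
finger_gap: 54.9
grip_force: 0.0
t: 11.9
tool_pos: [428.6, -318.2, 184.8]
tool_rot: [[1.0, -0.004, 0.002], [-0.004, -1.0, -0.001], [0.002, 0.001, -1.0]]
contact_force: [0.0, -0.3, 0.4]
finger_gap: 57.2
grip_force: 0.0
[ 209    0  216  151 4701] [317.39502234  73.79685173] [ 532.39798804 -318.51591996   30.        ] [ 531.45861549 -318.49255053   38.        ]
[305  60  20  15 103] [314.40776699  65.91262136] [ 538.85224022 -315.92633034   30.        ] [ 537.74138721 -315.97176268   38.        ]
t 11.95 pos [ 429.  -318.3  184.6] yaw -0.2 j6 51 tilt 0.11
tool shift mm [  79.4 -362.1    4.4] turn z -35.2, shift after turn [ 273.5 -250.2    4.6]
```

View pics/w3.png

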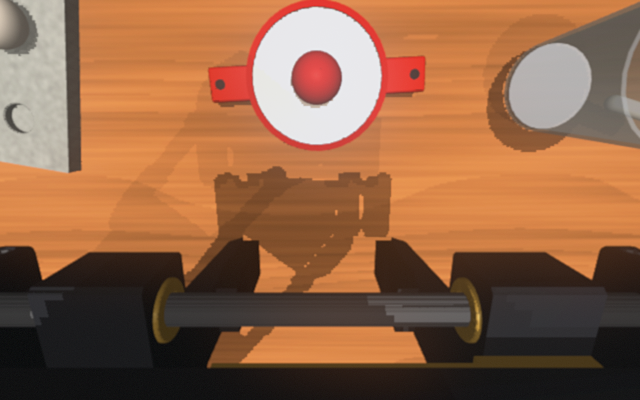

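The red sphere sits in the middle of its dish, at (316,77) with the rim centre at about (317,75). Next, the yellow sphere.

```bash
python3 -m creep '[[[0,0,0],[0,0,-8]],[[0,0,0],[0,0,-8]],[[0,0,0],[0,0,-8]],[[0,0,0],[0,0,-8]],[[0.03,-0.03,0],[0,0,-3]],[[0.04,-0.04,0],[0,0,0]],[[0.04,-0.04,0],[0,0,0]],[[0.04,-0.04,0],[0,0,0]],[[0.04,-0.04,0],[0,0,0]],[[0.04,-0.03,0],[0,0,0]],[[0.03,-0.02,0],[0,0,0]],[[0.01,-0.01,0],[0,0,0]]]' 0
python3 -m creep '[[[0,0,0.01],[0,0,0]],[[0,0,0.03],[0,0,0]],[[0,0,0.03],[0,0,0]],[[0,0,0.02],[0,0,0]],[[0,0,0],[0,0,0]],[[0,0,0],[0,0,0]],[[0,0,0],[0,0,0]],[[0,0,0],[0,0,0]]]' -
python3 -c "
from h import *
go([509.6,43.6,22.5],35)"
```

```text
t: 13.15
tool_pos: [506.5, 18.8, 184.2]
tool_rot: [[0.818, 0.575, 0.002], [0.575, -0.818, 0.001], [0.002, 0.0, -1.0]]
contact_force: [-0.3, -1.0, 0.4]
finger_gap: 88.1
grip_force: 0.0
t: 13.95
tool_pos: [505.8, 14.8, 95.2]
tool_rot: [[0.821, 0.571, 0.003], [0.571, -0.821, -0.0], [0.002, 0.002, -1.0]]
contact_force: [-0.2, -0.3, -0.2]
finger_gap: 87.8
grip_force: 0.0
t 13.95 pos [505.8  14.8  95.2] yaw 34.8 j6 54 tilt 0.16
tool shift mm [ 19.4 -21.6  72.7] turn z -0.2, shift after turn [ 19.6 -21.4  72.7]
```

```bash
python3 -m creep '[[[0.01,-0.0106,0],[0,0,0]],[[0.0095,-0.011,0],[0,0,0]],[[0,0,0.01],[0,0,0]],[[0,0,0.02],[0,0,0]],[[0,0,0.02],[0,0,0]],[[0,0,0.01],[0,0,0]],[[0,0,0.005],[0,0,0]],[[0,0,0],[0,0,0]],[[0,0,0],[0,0,0]],[[0,0,0],[0,0,0]]]' -
python3 -c "
from h import *
go([509.6,43.6,22.5],35)"
```

```text
t: 14.95
tool_pos: [509.1, 44.1, 29.6]
tool_rot: [[0.821, 0.571, 0.002], [0.571, -0.821, 0.0], [0.002, 0.001, -1.0]]
contact_force: [-0.2, 0.8, -0.6]
finger_gap: 88.3
grip_force: 0.0
t 14.95 pos [509.1  44.1  29.6] yaw 34.8 j6 57 tilt 0.11
tool shift mm [0.1 0.7 7.1] turn z -0.2, shift after turn [0.1 0.7 7.1]
```

```bash
python3 -m creep '[[[0,0.0005,0.004],[0,0,0]],[[0,0,0.003],[0,0,0]],[[0,0,0],[0,0,0]],[[0,0,0],[0,0,0]]]' -
python3 -m creep '[[[0,0,0],[0,0,0]],[[0,0,0],[0,0,0]],[[0,0,0],[0,0,0]],[[0,0,0],[0,0,0]],[[0,0,0],[0,0,0]],[[0,0,0],[0,0,0]],[[0,0,0],[0,0,0]]]' 1
python3 -m creep '[[[0,0,-0.01],[0,0,0]],[[0,0,-0.02],[0,0,0]],[[0,0,-0.03],[0,0,0]],[[0,0,-0.03],[0,0,0]],[[0,0,-0.03],[0,0,0]],[[0,0,-0.03],[0,0,0]],[[0.01,-0.02,-0.01],[0,0,0]],[[0.01,-0.04,0],[0,0,0]],[[0.01,-0.04,0],[0,0,0]],[[0,-0.03,0],[0,0,0]],[[0,-0.01,0],[0,0,0]],[[0,0,0],[0,0,0]]]' -
python3 -m creep '[[[0,0,0],[0,0,0]],[[0,0,0],[0,0,0]]]' -
python3 dish.py yellow w4.png
```

```text
t: 15.35
tool_pos: [508.3, 43.7, 21.6]
tool_rot: [[0.821, 0.571, -0.0], [0.571, -0.821, -0.0], [-0.0, -0.0, -1.0]]
contact_force: [0.6, -1.4, 0.2]
finger_gap: 88.3
grip_force: 0.0
t: 16.05
tool_pos: [509.1, 43.4, 22.1]
tool_rot: [[0.821, 0.571, 0.001], [0.571, -0.821, -0.001], [0.001, 0.001, -1.0]]
contact_force: [-0.1, -2.6, 1.5]
finger_gap: 42.8
grip_force: 30.0
t: 17.25
tool_pos: [452.3, 176.6, 182.0]
tool_rot: [[0.819, 0.573, -0.0], [0.573, -0.819, 0.0], [-0.0, -0.0, -1.0]]
contact_force: [0.0, -0.3, -0.4]
finger_gap: 42.3
grip_force: 30.0
t: 17.45
tool_pos: [453.7, 174.9, 181.8]
tool_rot: [[0.821, 0.57, 0.0], [0.57, -0.821, -0.0], [0.0, 0.0, -1.0]]
contact_force: [0.1, -0.6, -0.4]
finger_gap: 42.6
grip_force: 30.0
[ 269  223   97   70 5672] [316.5 261.3] [391.7 132.6  30. ]
[ 241    0  166  122 2961] [341.9  77.5] [548.6 214.3  30. ]
yellow_dish 0.7 [321.0, 52.7] [554.5 240.7  30. ]
(array([510.2, 214.5, 328. ]), array([-0.2, -0.2, -1. ]))
t 17.6 pos [453.6 174.9 181.7] yaw 34.7 j6 73 tilt 0.01
tool shift mm [-472.4 -114.9  181.7]
```

View pics/w4.png

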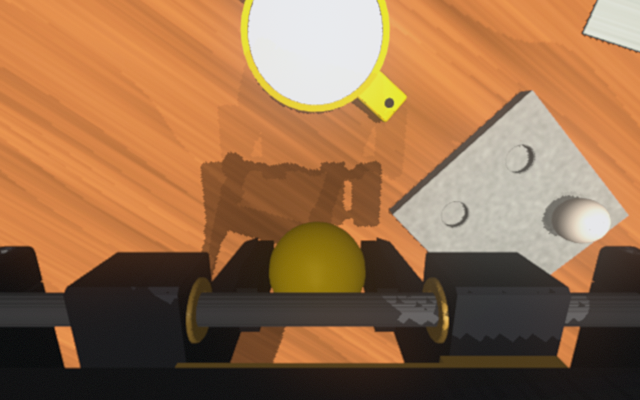

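The yellow dish shows with its rim bottom at (315,110) and near lug hole at (389,103). The yellow sphere is held at (317,268). I'll fit the rim.

```bash
python3 - <<'E'
from h import *
from scipy.optimize import least_squares
p=imaging.camera("wrist")
st,ce,m=blob(p,"yellow")[1]
W=[at(p,(u,np.argwhere(m[:,u]).max()+.5),30)[:2] for u in range(262,352,4)]+[at(p,(np.argwhere(m[v]).min()-.5,v),30)[:2] for v in range(14,80,4)]+[at(p,(np.argwhere(m[v]).max()+.5,v),30)[:2] for v in range(14,60,4)]
W=np.array(W)
r=least_squares(lambda q:np.hypot(*(W-q[:2]).T)-q[2],[562,252,60]);print(r.x,np.abs(r.fun).max())
r=least_squares(lambda q:np.hypot(*(W-q).T)-60,[562,252]);print(r.x,np.abs(r.fun).max())
h=at(p,(389,103),30);d=h[:2]-r.x;print("hole",h,np.hypot(*d),np.degrees(np.arctan2(*d[::-1])))
print("ball",at(p,(317,268),194)); go([*r.x,0],35)
E
```

```text
[563.55589007 253.54588444  62.82199148] 0.46826733387290886
[560.92676316 252.06013619] 4.171694007959431
hole [555.13634372 167.36317385  30.        ] 84.89466641823972 -93.9110157406238
ball [454.25142696 175.66882049 194.        ]
t 17.65 pos [453.5 175.  181.6] yaw 34.8 j6 73 tilt 0.01
tool shift mm [132.2  -2.1 181.6] turn z -0.2, shift after turn [132.2  -1.5 181.6]
```

```bash
python3 -m creep '[[[0.0150,-0.0017,0],[0,0,0]],[[0.03,0,0],[0,0,0]],[[0.04,0,0.01],[0,0,0]],[[0.03,0,0.03],[0,0,0]],[[0.02,0,0.03],[0,0,0]],[[0,0,0.03],[0,0,0]],[[0,0,0.02],[0,0,0]],[[0,0,0.01],[0,0,0]],[[0,0,0.008],[0,0,0]],[[0,0,0.006],[0,0,0]],[[0,0,0],[0,0,0]],[[0,0,0],[0,0,0]]]' -
python3 -m creep '[[[0,0,0],[0,0,0]],[[0,0,0],[0,0,0]]]' -
python3 -c "
from h import *
go([563.4,253.4,28.8],35)"
```

```text
t: 18.85
tool_pos: [563.7, 254.5, 38.8]
tool_rot: [[0.821, 0.571, 0.002], [0.571, -0.821, 0.001], [0.002, 0.0, -1.0]]
contact_force: [-0.4, 0.8, 0.3]
finger_gap: 42.6
grip_force: 30.0
t: 19.05
tool_pos: [563.6, 254.5, 38.7]
tool_rot: [[0.821, 0.571, 0.002], [0.571, -0.821, 0.001], [0.002, 0.0, -1.0]]
contact_force: [-0.7, -0.6, -0.0]
finger_gap: 42.5
grip_force: 30.0
t 19.05 pos [563.6 254.5  38.7] yaw 34.8 j6 77 tilt 0.10
tool shift mm [-0.8  0.8  9.9] turn z -0.2, shift after turn [-0.7  0.8  9.9]
```

```bash
python3 -m creep '[[[-0.0008,0.0008,0.004],[0,0,0]],[[0,0,0.004],[0,0,0]],[[0,0,0.002],[0,0,0]],[[0,0,0],[0,0,0]],[[0,0,0],[0,0,0]],[[0,0,0],[0,0,0]]]' -
python3 -m creep '[[[0,0,0],[0,0,0]],[[0,0,0],[0,0,0]],[[0,0,0],[0,0,0]],[[0,0,0],[0,0,0]],[[0,0,0],[0,0,0]]]' 0.38
python3 -m creep '[[[0,0,-0.005],[0,0,0]],[[0,0,-0.01],[0,0,0]],[[0,0,-0.02],[0,0,0]],[[0,0,-0.03],[0,0,0]],[[0,0,-0.03],[0,0,0]],[[0,0,-0.03],[0,0,0]],[[-0.02,0,-0.03],[0,0,0]],[[-0.03,0,0],[0,0,0]],[[-0.04,0,0],[0,0,0]],[[-0.04,0,0],[0,0,0]],[[0,0,0],[0,0,0]],[[0,0,0],[0,0,0]]]' 0.35
python3 - <<'E'
from h import *
p=imaging.camera("wrist");save(p,"w5.png")
for st,ce,m in blob(p,"yellow")[:3]: print(st,ce,at(p,ce,38))
go([0,0,0])
E
```

```text
t: 19.65
tool_pos: [562.8, 253.2, 27.7]
tool_rot: [[0.821, 0.571, 0.0], [0.571, -0.821, 0.0], [0.0, -0.0, -1.0]]
contact_force: [0.7, -0.7, 0.4]
finger_gap: 42.8
grip_force: 30.0
t: 20.15
tool_pos: [562.8, 253.1, 27.7]
tool_rot: [[0.821, 0.571, 0.0], [0.571, -0.821, 0.0], [0.0, 0.0, -1.0]]
contact_force: [-0.2, -0.5, -0.3]
finger_gap: 54.6
grip_force: 0.0
t: 21.35
tool_pos: [456.1, 178.8, 183.8]
tool_rot: [[0.821, 0.571, 0.002], [0.571, -0.821, 0.001], [0.002, 0.001, -1.0]]
contact_force: [0.9, 0.6, 0.4]
finger_gap: 57.1
grip_force: 0.0
[ 244    0  164  127 3029] [342.40937603  80.29019478] [548.9759576  216.78776153  38.        ]
[ 294    9   48   47 1650] [317.08121212  31.71454545] [567.56367277 256.1807619   38.        ]
t 21.4 pos [457.  179.3 184. ] yaw 34.8 j6 74 tilt 0.17
tool shift mm [-478.1 -113.9  182.5]
```

View pics/w5.png

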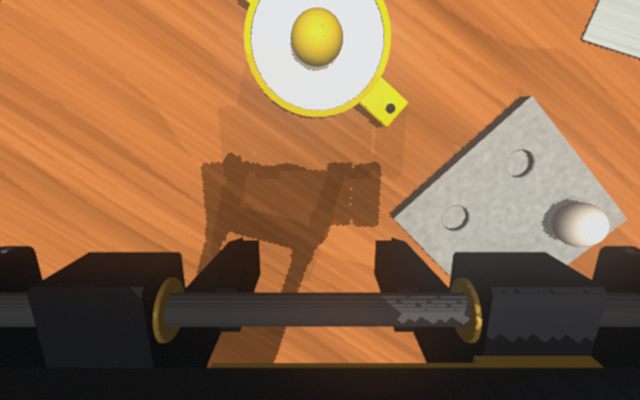

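The yellow sphere is centred in its dish, at (317,37) px. Next is the red dish's right-hand lug. It is clear of the jug, and turning the dish clockwise from there keeps joint 6 well inside its range.

```bash
python3 -m creep '[[[0,0,0],[0,0,-8.2]],[[0,0,0],[0,0,-8.2]],[[0,0,0],[0,0,-8.2]],[[0,0,0],[0,0,-8.2]],[[0,0,0],[0,0,-8.2]],[[0,0,0],[0,0,-8.2]],[[0,0,0],[0,0,-8.2]],[[0,0,0],[0,0,-0.2]],[[0,0,0],[0,0,0]],[[0,0,0],[0,0,0]]]' 0
python3 -c "
from h import *
a=np.radians(92.4);go([528.3-77*np.cos(a),-318-77*np.sin(a),60],92.4)"
```

```text
t: 22.4
tool_pos: [456.6, 179.2, 182.9]
tool_rot: [[-0.04, 0.999, 0.0], [0.999, 0.04, 0.0], [0.0, 0.0, -1.0]]
contact_force: [0.0, -0.2, 0.6]
finger_gap: 88.0
grip_force: 0.0
t 22.4 pos [456.6 179.2 182.9] yaw 92.3 j6 16 tilt 0.02
tool shift mm [-576.7   51.6  122.8] turn z -0.1, shift after turn [-576.8   50.8  122.9]
```

```bash
python3 -m creep '[[[-0.02,0.001,0],[0,0,0]],[[-0.04,0.005,0],[0,0,0]],[[-0.045,0.005,0],[0,0,0]],[[-0.045,0.005,0],[0,0,0]],[[-0.045,0.005,0],[0,0,0]],[[-0.045,0.005,0],[0,0,0]],[[-0.045,0.005,0],[0,0,0]],[[-0.045,0.005,0],[0,0,0]],[[-0.045,0.005,0],[0,0,0]],[[-0.045,0.005,0],[0,0,0]],[[-0.045,0.005,0],[0,0,0]],[[-0.045,0,0],[0,0,0]]]' -
python3 -m creep '[[[-0.03,0,0],[0,0,0]],[[-0.02,0,0],[0,0,0]],[[-0.01,0,0],[0,0,0]],[[-0.007,0,0],[0,0,0]],[[0,0,0],[0,0,0]],[[0,0,0],[0,0,0]],[[0,0,0],[0,0,0]],[[0,0,0],[0,0,0]]]' -
python3 - <<'E'
from h import *
p=imaging.camera("wrist");save(p,"w6.png")
a=np.radians(92.4);go([528.3-77*np.cos(a),-318-77*np.sin(a),60],92.4)
print(proj(p,[528.3,-318,38]),proj(p,[528.3+86.4*np.cos(a),-318+86.4*np.sin(a),30]),proj(p,[528.3-86.4*np.cos(a),-318-86.4*np.sin(a),30]))
E
```

```text
t: 23.6
tool_pos: [529.3, -330.6, 182.8]
tool_rot: [[-0.041, 0.999, 0.001], [0.999, 0.041, -0.0], [-0.0, 0.001, -1.0]]
contact_force: [0.5, -0.2, 0.5]
finger_gap: 87.9
grip_force: 0.0
t: 24.4
tool_pos: [531.8, -394.5, 182.9]
tool_rot: [[-0.044, 0.999, 0.0], [0.999, 0.044, 0.0], [0.0, 0.0, -1.0]]
contact_force: [-0.4, 0.2, 1.0]
finger_gap: 88.2
grip_force: 0.0
t 24.45 pos [ 531.7 -394.7  182.9] yaw 92.5 j6 -41 tilt 0.01
tool shift mm [ -0.3  -0.2 122.9] turn z 0.1, shift after turn [ -0.3  -0.2 122.9]
[315.95902776 105.65808176] [316.00143736  -3.50116213] [315.95598057 199.05227789]
```

View pics/w6.png

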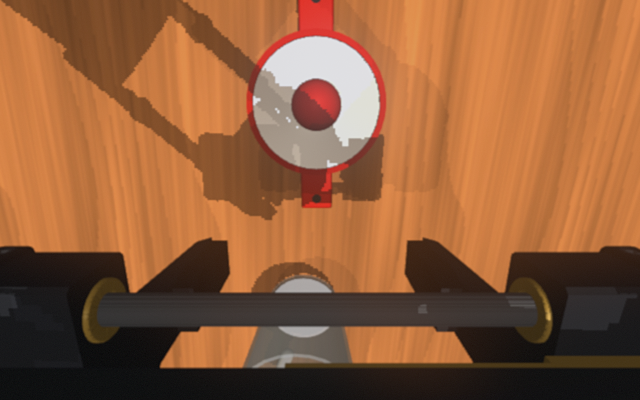

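Everything matches the prediction: the lug hole is at (317,198) px against (316,199) predicted, and the sphere is at (316,104). Going down on the lug.

```bash
python3 -m creep '[[[0,0,0.01],[0,0,0]],[[0,0,0.03],[0,0,0]],[[0,0,0.04],[0,0,0]],[[0,0,0.04],[0,0,0]],[[0,0,0.02],[0,0,0]],[[0,0,0.01],[0,0,0]],[[0,0,0.01],[0,0,0]],[[0,0,0.005],[0,0,0]],[[0,0,0],[0,0,0]],[[0,0,0],[0,0,0]],[[0,0,0],[0,0,0]]]' -
python3 -c "
from h import *
a=np.radians(92.4);go([528.3-77*np.cos(a),-318-77*np.sin(a),7.5],92.4)"
```

```text
t: 25.55
tool_pos: [532.4, -396.1, 19.1]
tool_rot: [[-0.043, 0.999, 0.002], [0.999, 0.043, -0.001], [-0.002, 0.002, -1.0]]
contact_force: [0.2, -0.2, 0.4]
finger_gap: 88.5
grip_force: 0.0
t 25.55 pos [ 532.4 -396.1   19.1] yaw 92.4 j6 -41 tilt 0.13
tool shift mm [ 1.2 -0.8 11.6] turn z 0.0, shift after turn [ 1.2 -0.8 11.6]
```

```bash
python3 -m creep '[[[0.001,-0.0005,0.005],[0,0,0]],[[0,0,0.004],[0,0,0]],[[0,0,0.002],[0,0,0]],[[0,0,0],[0,0,0]],[[0,0,0],[0,0,0]],[[0,0,0],[0,0,0]]]' 0.55
python3 -m creep '[[[0,0,0],[0,0,0]],[[0,0,0],[0,0,0]],[[0,0,0],[0,0,0]],[[0,0,0],[0,0,0]],[[0,0,0],[0,0,0]],[[0,0,0],[0,0,0]],[[0,0,0],[0,0,0]]]' 1
python3 - <<'E'
from h import *
go([0,0,0]);p=imaging.camera("wrist");save(p,"w7.png")
for st,ce,m in blob(p,"red")[:3]: print(st,ce)
E
```

```text
t: 26.15
tool_pos: [531.1, -394.5, 6.8]
tool_rot: [[-0.043, 0.999, 0.0], [0.999, 0.043, -0.0], [-0.0, 0.0, -1.0]]
contact_force: [-0.3, 0.8, -0.4]
finger_gap: 42.6
grip_force: 0.0
t: 26.85
tool_pos: [531.1, -394.6, 6.8]
tool_rot: [[-0.043, 0.999, 0.0], [0.999, 0.043, -0.0], [-0.0, 0.0, -1.0]]
contact_force: [0.0, -0.6, 2.2]
finger_gap: 29.4
grip_force: 30.0
t 26.85 pos [ 531.1 -394.6    6.8] yaw 92.4 j6 -41 tilt 0.02
tool shift mm [ 416.8 -513.9    6.6] 
[ 271   27  100  107 7458] [320.7283454   77.78801287]
[ 179  178  212  115 4722] [302.03409572 255.17047861]
[ 420    0   69  214 2998] [467.14809873 101.99766511]
```

```bash
python3 -m creep '[[[0,0,-0.002],[0,0,0]],[[0,0,-0.004],[0,0,0]],[[0,0,-0.004],[0,0,0]],[[0,0,-0.003],[0,0,0]],[[0,0,-0.001],[0,0,0]],[[0,0,0],[0,0,0]],[[0,0,0],[0,0,0]],[[0,0,0],[0,0,0]],[[0,0,0],[0,0,0]]]' -
python3 - <<'E'
from h import *
go([0,0,0]);p=imaging.camera("wrist");save(p,"w8.png")
for st,ce,m in blob(p,"red")[:3]: print(st,ce)
a=cv2.imread("pics/w7.png")[:220,150:520];b=cv2.imread("pics/w8.png")[:220,150:520];cv2.imwrite("pics/w78.png",np.hstack([a,b]))
E
```

```text
t: 27.8
tool_pos: [530.9, -394.3, 20.5]
tool_rot: [[-0.043, 0.999, -0.0], [0.999, 0.043, 0.0], [0.0, -0.0, -1.0]]
contact_force: [-0.0, -0.1, -1.6]
finger_gap: 29.0
grip_force: 30.0
t 27.8 pos [ 530.9 -394.3   20.5] yaw 92.4 j6 -41 tilt 0.02
tool shift mm [ 416.6 -513.6   20.7] 
[ 270   22  100  104 7277] [320.70221245  71.63501443]
[ 183  181  208  112 4830] [303.1115942  254.84285714]
[ 419    0   68  210 2951] [465.02575398 101.40765842]
```

View pics/w78.png

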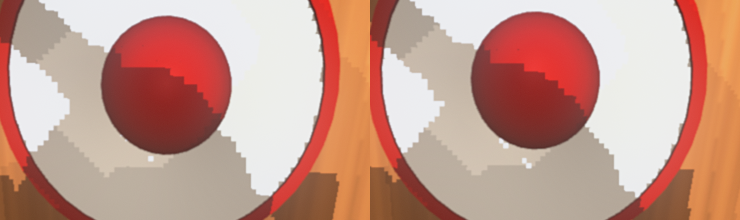

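```bash
cat > tilt.py <<'E'
from h import *
import sys
p=imaging.camera("wrist"); s=robot.state(); R=np.array(s["tool_rot"]);T=np.array(s["tool_pos"])
f=lambda d: d # dish point -> tool frame, at grasp: tool x towards dish centre
off=np.array([76.6,0,0])
def world(X,th):  # X in dish-like axes: x toward centre from lug, y tool y, z up from underside
    q=np.array([X[0]+off[0],X[1],-(X[2]-25.5)]); t=np.radians(th)
    q=np.array([q[0]*np.cos(t)-q[2]*np.sin(t),q[1],q[0]*np.sin(t)+q[2]*np.cos(t)])+[0,0,-18.7]
    return T+R@q
for th in(0,1,2,3,4,5,6):
    c=np.array([proj(p,world((62.8*np.cos(a),62.8*np.sin(a),30),th)) for a in np.linspace(0,2*np.pi,181)])
    print(th,"sphere",np.round(proj(p,world((0,0,38),th)),1),"rim cols",np.round([c[:,0].min(),c[:,0].max()],1))
m=[b for b in blob(p,"red")];
for st,ce,_ in m[:4]: print(st,np.round(ce,1))
E
python3 tilt.py
```

```text
0 sphere [315.3  91.5] rim cols [141.5 489.2]
1 sphere [315.3  91.1] rim cols [143.6 487.1]
2 sphere [315.4  90.9] rim cols [145.7 485. ]
3 sphere [315.4  90.6] rim cols [147.8 483. ]
4 sphere [315.4  90.5] rim cols [149.7 481.1]
5 sphere [315.4  90.5] rim cols [151.7 479.2]
6 sphere [315.4  90.5] rim cols [153.5 477.4]
[ 271   22   99  107 7279] [320.6  71.7]
[ 180  176  212  117 4838] [303.1 254.8]
[ 419    0   68  210 2947] [465.  101.4]
[ 146    1   36  171 1818] [158.7  96.2]
```

Tilt is about 1° with the far end sagging, and the sphere is within about 5 mm of the middle. I'll lift straight up and trim by 1°.

```bash
python3 -m creep '[[[0,0,-0.003],[0,0.5,0]],[[0,0,-0.006],[0,0.5,0]],[[0,0,-0.01],[0,0,0]],[[0,0,-0.014],[0,0,0]],[[0,0,-0.016],[0,0,0]],[[0,0,-0.016],[0,0,0]],[[0,0,-0.016],[0,0,0]],[[0,0,-0.016],[0,0,0]],[[0,0,-0.016],[0,0,0]],[[0,0,-0.013],[0,0,0]],[[0,0,-0.008],[0,0,0]],[[0,0,-0.003],[0,0,0]]]' -
python3 -m creep '[[[0,0,0],[0,0,0]],[[0,0,0],[0,0,0]],[[0,0,0],[0,0,0]]]' -
python3 tilt.py
```

```text
t: 29.1
tool_pos: [531.6, -397.1, 159.1]
tool_rot: [[-0.043, 0.999, 0.001], [0.999, 0.043, 0.016], [0.016, 0.001, -1.0]]
contact_force: [-0.3, 0.4, -2.3]
finger_gap: 29.1
grip_force: 30.0
t: 29.4
tool_pos: [530.6, -396.3, 156.5]
tool_rot: [[-0.043, 0.999, -0.002], [0.999, 0.043, 0.019], [0.019, -0.001, -1.0]]
contact_force: [-1.0, 0.2, -2.1]
finger_gap: 29.4
grip_force: 30.0
0 sphere [315.4  91.5] rim cols [141.5 489.3]
1 sphere [315.4  91.2] rim cols [143.7 487.2]
2 sphere [315.4  90.9] rim cols [145.8 485.1]
3 sphere [315.4  90.7] rim cols [147.8 483.1]
4 sphere [315.5  90.5] rim cols [149.8 481.2]
5 sphere [315.5  90.5] rim cols [151.7 479.3]
6 sphere [315.5  90.5] rim cols [153.6 477.5]
[ 262   21  108  107 8015] [319.2  72.2]
[ 205  204  185   88 4310] [310.6 259.7]
[ 418    0   69  211 2953] [464.9 101.2]
[ 146    0   44  178 2195] [160.3  95.2]
```

Still level. Now the quarter turn, clockwise about the lug.

```bash
python3 -m creep '[[[0,0,0],[0,0,1]],[[0,0,0],[0,0,2]],[[0,0,0],[0,0,3]],[[0,0,0],[0,0,3.5]],[[0,0,0],[0,0,3.5]],[[0,0,0],[0,0,3.5]],[[0,0,0],[0,0,3.5]],[[0,0,0],[0,0,3.5]],[[0,0,0],[0,0,3.5]],[[0,0,0],[0,0,3.5]],[[0,0,0],[0,0,3]],[[0,0,0],[0,0,2]]]' -
python3 tilt.py | tail -4
```

```text
t: 30.65
tool_pos: [531.0, -396.6, 157.3]
tool_rot: [[0.548, 0.837, -0.001], [0.837, -0.548, 0.018], [0.014, -0.011, -1.0]]
contact_force: [-0.6, 0.1, -1.8]
finger_gap: 29.2
grip_force: 30.0
[ 273   19   97  117 8433] [320.3  76.8]
[ 171  161  181  132 4425] [291.5 252.7]
[ 410    0   77  214 2966] [464.7 101.9]
[ 146    0   30  154 2167] [158.1  73.5]
```

```bash
python3 -m creep '[[[0,0,0],[0,0,2]],[[0,0,0],[0,0,3.5]],[[0,0,0],[0,0,3.5]],[[0,0,0],[0,0,3.5]],[[0,0,0],[0,0,3.5]],[[0,0,0],[0,0,3.5]],[[0,0,0],[0,0,3.5]],[[0,0,0],[0,0,3.5]],[[0,0,0],[0,0,3.5]],[[0,0,0],[0,0,3.5]],[[0,0,0],[0,0,3.5]],[[0,0,0],[0,0,3.5]]]' -
python3 -m creep '[[[0,0,0],[0,0,3.5]],[[0,0,0],[0,0,3.5]],[[0,0,0],[0,0,3]],[[0,0,0],[0,0,2.5]],[[0,0,0],[0,0,2]],[[0,0,0],[0,0,1]],[[0,0,0],[0,0,0.5]],[[0,0,0],[0,0,0]],[[0,0,0],[0,0,0]],[[0,0,0],[0,0,0]]]' -
python3 tilt.py | tail -4; python3 -c "
from h import *
go([531,-396,157],0);p=imaging.camera('wrist');save(p,'w9.png');print(np.round(robot.state()['tool_rot'],3))"
```

```text
t: 31.9
tool_pos: [530.9, -396.5, 157.3]
tool_rot: [[0.96, 0.281, -0.001], [0.281, -0.96, 0.018], [0.004, -0.018, -1.0]]
contact_force: [0.1, 0.4, -1.7]
finger_gap: 29.4
grip_force: 30.0
t: 32.9
tool_pos: [531.1, -396.7, 157.7]
tool_rot: [[1.0, 0.008, -0.001], [0.008, -1.0, 0.017], [-0.001, -0.017, -1.0]]
contact_force: [-0.0, -0.4, -2.0]
finger_gap: 29.2
grip_force: 30.0
[ 270   19  101  109 8098] [321.6  72.6]
[ 146    0   76  211 2949] [167.6 103.4]
[ 402    0   85  216 2898] [465.8  98.5]
[ 283  258   68   35 1857] [314.4 277.6]
t 32.95 pos [ 531.1 -396.7  157.7] yaw 0.5 j6 50 tilt 1.00
tool shift mm [-0.1 -0.7  0.7] turn z 0.5, shift after turn [-0.1 -0.7  0.7]
[[ 1.     0.008 -0.001]
 [ 0.008 -1.     0.017]
 [-0.001 -0.018 -1.   ]]
```

```bash
python3 -m creep '[[[0,0,0],[-0.25,0.25,0]],[[0,0,0],[-0.25,0.25,0.2]],[[0,0,0],[-0.25,0.25,0.2]],[[0,0,0],[-0.25,0.25,0]],[[0,0,0],[0,0,0]],[[0,0,0],[0,0,0]],[[0,0,0],[0,0,0]],[[0,0,0],[0,0,0]],[[0,0,0],[0,0,0]],[[0,0,0],[0,0,0]],[[0,0,0],[0,0,0]],[[0,0,0],[0,0,0]]]' -
python3 tilt.py | tail -4
python3 - <<'E'
from h import *
p=imaging.camera("wrist");q=imaging.camera("top")
a=cv2.cvtColor(np.array(p["frame"]),cv2.COLOR_RGB2BGR)[:300,120:520];b=cv2.cvtColor(np.array(q["frame"]),cv2.COLOR_RGB2BGR)[150:300,200:400+0]
b=cv2.cvtColor(np.array(q["frame"]),cv2.COLOR_RGB2BGR)[140:290,190:390+100];b=cv2.resize(b,(400,200))
cv2.imwrite("pics/fin.png",np.vstack([a,b]))
for c in("yellow","red"):
  for st,ce,m in blob(q,c)[:6]: print(c,st,ce)
for k in("scraper","tub","scoop","jug"): print(k,models.look_for(k,q)[0]["xy"])
E
```

```text
t: 34.2
tool_pos: [531.1, -396.7, 157.7]
tool_rot: [[1.0, 0.0, 0.017], [0.0, -1.0, 0.0], [0.017, -0.0, -1.0]]
contact_force: [0.0, -0.5, -1.5]
finger_gap: 29.5
grip_force: 30.0
[ 271   19  100  109 8346] [320.7  73.5]
[ 146    0   82  215 3032] [169.1 106.4]
[ 409    0   78  214 2929] [465.6  99.2]
[ 283  265   68   27 1542] [315.6 280. ]
yellow [208 202  62  40 350] [238.6        221.75142857]
yellow [232 216  12  12 107] [237.62616822 221.30841121]
red [ 553  302   87   98 8319] [597.04832312 350.14076211]
red [454 199  14  13 138] [460.75362319 205.29710145]
red [454 174  11  12 103] [458.22330097 179.33009709]
red [438 189   9  32  33] [440.18181818 204.96969697]
scraper [456.6, 198.5]
tub [249.5, 154.8]
scoop [317.7, 155.0]Traceback (most recent call last):
  File "<stdin>", line 8, in <module>
IndexError: list index out of range
```

View pics/fin.png

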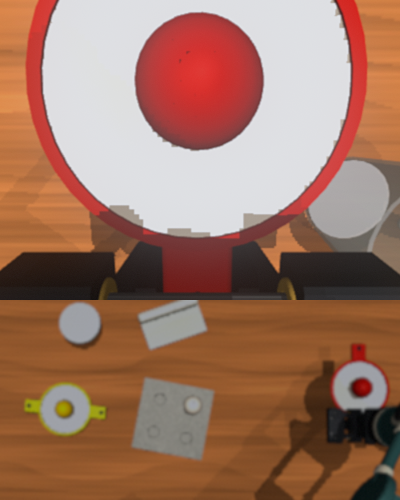

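The final view shows the red dish held level with its free lug pointing to the far side and the sphere in the middle. The yellow sphere is in its dish, and the bystanders I could check haven't moved.

```bash
python3 -c "
from station import robot
print(robot.sign_off())"
```

```text
the job is handed in; nothing more can be done
None
```

I handed the job in at about 34 s: both spheres are in their own dishes, and the red dish is held level by its robot-side lug about 15 cm up with the free lug pointing straight across; the hand-in returned no verdict.

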